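# Square up a note pad in the pad press and snap its clamp shut

## Robot

A 6-joint arm with a two-finger parallel gripper is mounted at the origin on the work surface. World frame = base frame: x ahead of the robot, y to its left, z up, the work surface at z = 0. Lengths are in m, angles in rad, forces in N, time in s.
With the tool pointing down it reaches from about 0.35 to 0.975 m from the base axis. Payload 4.9 kg.
Tool frame: the origin (TCP) lies on the centre line of the jaws, within the pads' length; the fingertips stand ctrl.tcp_to_tips ahead of it and the grasp point (between the pads) lies 3 mm ahead of it (ctrl.tcp_to_tips is the distance from the TCP to the fingertips, in m); z points along the fingers, y is the direction in which the jaws open and shut (so a half turn about z gives the same grasp; the last joint's range is limited). The gripper opens to 85 mm and grips with 20 to 120 N. Pads are 22 mm wide; open, the fingers measure 114 mm over their backs; the gripper's body (76 mm by 85 mm) begins 54 mm behind the grasp point. The pads swing forward as they close: fully open they stand 13 mm farther back than shut.
Start: joints at [1.134, 0.053, 1.613, -0, 1.476, -0.119], TCP at [0.195, 0.594, 0.253] pointing down, gripper open.
Joint ranges: [-3.01, 3.01], [-1.01, 2.22], [0.06, 2.58], [-1.02, 4.17], [0.09, 2.62], [-3.14, 3.14]. Speed limits (rad/s): [2.57, 2.57, 3.14, 3.14, 3.14, 3.14].

## Interface

Orientations are given as a rotation vector (axis times angle).
In Python, from station import ctrl, vision gives the robot as it stands.
- The arm moves only by the tool jog_arm, never from a script. Its argument "deltas" is a list of rows, each a list of 7 numbers: the turn, a rotation vector about the tool's x, y, z in rad, then the shift along the tool's x, y, z in cm, then the opening, from 0 (shut) to 1 (fully open). A call has 1 to 12 rows; each row shifts and turns the commanded pose from where the row before left it, along the tool's axes as they then stand; what a row does not reach is not made up. A row lasts 1/12 s, in which the tool goes at most 41.7 mm and 7.16 degrees, less where a joint would pass 70% of its speed; a pose out of reach is approached as far as the arm can. A call with a gripper value outside its range is refused whole. The fingers move at their own pace and stop on an object; "grip_force" is the grip in N (left out, the last holds). Time passes only in rows, so rows that do not move let the fingers close. It gives the time, the measured TCP pose, the force and the opening at its end, in the units of the state.
- ctrl.get_obs(): the state, without advancing time (a new reading comes with each control period).
- vision.get_image(name): name is "side" or "top"; returns (picture, depth): 480x640x3 uint8, red, green, blue; 480x640 float32, m along the optical axis (not along the pixel's ray), 0 where there is no reading.
- vision.calibration(name): a dict with "fx", "fy", "cx", "cy" (pixels), "rvec" (rotation vector, rad) and "tvec" (3), from world to camera coordinates, as OpenCV has them. Camera axes: x right, y down, z forward; pixel columns grow to the right and rows downward; lengths in m; the calibration is good to about 2 mm. A picture is of the moment at which its call begins. calibration takes no time and is no camera call.
- ctrl.finish_job(): hands the job in, once; it reports no verdict.
The state is a dict: "t": time; "q": joint angles; "dq": joint speeds; "effort": joint torques, N m; "tool_pos": TCP position; "tool_rot": TCP orientation; "contact_force": force on the tool from outside, world axes, zero at the start; "wrist_torque": the same for the moment, N m; "opening": finger opening in m.
Only numpy, scipy, OpenCV 4.12 (cv2) and the standard library are available. Lean on these libraries where they do the work, as an engineer would, in place of code of your own. Each camera call takes 0.05 s, during which the arm holds its last target. There are 200 camera calls.

## Task

With a fingertip, push the pad of notes along the bed of the pad press until its end is flush against the stop under the raised clamp. Then push the clamp's handle over past upright so that it snaps down to its other side and the foot clamps the pad; let go and leave both so. Do not grip or lift anything, and leave the other things on the desk where they are.

Things in the scene. Friction and masses are not known exactly. Their poses are not given: they have to be found in the camera images.
- press: Pad press fixed to the desk: plywood bed 150 mm (x) by 360 mm (y, -190 to +170), 12 mm thick. Origin: on the desk under the bed; +y runs along the bed towards stop and clamp. Guide rails along y from -170 to +70, 10 mm above the bed, inner faces at x = -54.5 and +54.5. Behind the stop, at y = +100, stands the clamp (cheeks 68 mm above the desk); its pivot lies 60 mm high, axis along x.
- stop_face (a point): Middle of the stop's face, at the height of the bed's top (12 mm above the desk), at x = 0, y = +70 of the press. The stop is an aluminium bar 110 mm wide across x, 22 mm higher than the bed. The pad's end comes flush against it.
- pad: Paper note pad, a rigid loose block 105 (x) by 148 (y) by 25 mm high, 0.2 to 0.42 kg, flat on the bed between the rails with 2 mm play each side, axes along the press's. Origin: centre of its underside. It starts 35 to 75 mm short of the stop and takes about 1 to 5 N to slide. Flush, its origin lies 74 mm before the stop's face, its near end at y = -78 of the press.
- clamp_handle (a joint): Handle angle about its pivot, rad: 0 = open, leaning 35 degrees towards the pad (start); 0.61 = upright; 1.22 = clamped, leaning 35 degrees towards the press's +y. An over-centre spring drives it away from upright to the side it is on: about 2 N at the grip starts it, less is needed near upright, and past upright it snaps over by itself.
- handle_grip (a point): Centre of the handle's cross grip: a black plastic bar 56 mm long along the press's x, 18 mm thick, on a 10 mm steel rod, 100 mm from the pivot. Open, it lies 142 mm above the desk at y = +43 of the press; upright, 160 mm high at y = +100; clamped, 142 mm high at y = +157.
- clamp_foot: Rubber foot 26 mm across, sprung, on the clamp's steel arm, which reaches from the pivot over the pad and is geared to the handle. Origin: centre of its underside, when open at about y = +30 of the press, 59 mm above the desk (pad's top: 37 mm); the raised arm's top is up to 90 mm above the desk. Clamped, at y = +35, it presses the pad with about 3 N.
- glue_stick: White glue stick standing up, 31 mm across, 92 mm high, on the desk beside the press, on its -x side. Bystander. Origin: centre of its underside.
- highlighter: Orange highlighter lying flat beside the press on its +x side, 127 mm long, 24 wide, 16 high. Bystander. Origin: underside, about the middle.
- binder_clip: Small binder clip beside the press on its +x side, 32 mm wide, 14 mm high. Bystander. Origin: centre of its underside.
- calculator: Desk calculator, 108 by 165 by 22 mm, lying well to the side. Bystander. Origin: centre of its underside.
- stapler: Yellow stapler, 135 by 32 by 60 mm high, well to the side. Bystander. Origin: centre of its underside.
- pen_cup: Dark steel cup, 76 mm across, 95 mm high (pens to 160 mm), beyond the press towards the far left. Bystander. Origin: centre of its underside.
- tape_dispenser: Black tape dispenser, 135 by 55 by 80 mm high, beyond the press towards the far right. Bystander. Origin: centre of its underside.
Mind the look-alikes: they are no part of the job. Leave any red look-alike of the pad alone.

How it is judged:
On the way, in this order (a step that is already met when the one before it is completed fails the run):
1. the pad lies flush against the stop with the clamp still open (y of pad in the frame of press above -0.007 m and angle between the y axis of pad and the y axis of press, either way round below 0.05 rad and z of pad in the frame of press below 0.016 m and value of joint clamp_handle below 0.3 rad), for 0.2 s.
2. the handle is snapped over to its clamped side and the foot presses the pad (value of joint clamp_handle above 1.1 rad and contact force between clamp_foot and pad above 1 N), for 0.2 s.
At the end, for the whole second after the job is handed in: The pad lies flat between the rails with its end within 3 mm of the stop, at rest; the handle stands on its clamped side (angle above 1.1 rad) and the foot presses the pad with more than 1 N (all of step 2 and y of pad in the frame of press above -0.007 m and angle between the y axis of pad and the y axis of press, either way round below 0.05 rad and z of pad in the frame of press below 0.016 m and linear speed of pad below 0.01 m/s); the robot touches nothing.
It fails at once if the pad is lifted more than 10 mm off the bed (z of pad in the frame of press above 0.022 m).
It fails at once if the pad is tipped (angle between pad's own z axis and vertical above 0.15 rad).
It fails at once if another thing on the desk is moved more than 25 mm or lifted (distance of any of glue_stick, highlighter, binder_clip, calculator, stapler, pen_cup, tape_dispenser from where it was at the start of the episode above 0.025 m or height (world z) of any of glue_stick, highlighter, binder_clip, calculator, stapler, pen_cup, tape_dispenser above 0.015 m).
It also fails if it takes over 48 s, if anything falls off the work surface, if the arm or the gripper's body presses on something with over 40 N, if the wrist force passes 120 N, or if a joint passes its speed limit or range.

## Working session

There is one attempt and no reset: what is moved stays moved. The work goes in short steps, Python scripts to look and compute and a tool call to move; the robot and the scene stay as the last step left them, time stands still between calls to the robot, and variables do not carry over. Pictures are saved under pics/ and viewed, about 8 in all and at most 12, crops included, and the job is handed in when it is done.

Besides the shell and the picture viewer there is one more tool, called after "Emit:" as name(argument=value, ...), one argument or row to a line, values as JSON. jog_arm: Moves the arm, as the interface text tells. Its arguments: {"type":"object","properties":{"deltas":{"type":"array"},"grip_force":{"type":"number"}},"required":["deltas"]}

```bash
mkdir -p pics
cat > h.py <<'E'
import numpy as np, cv2
from station import ctrl, vision
def grab(n,f=None):
    im,d=vision.get_image(n)
    if f: cv2.imwrite('pics/'+f,im[:,:,::-1])
    return im,d
def cloud(n,d):
    c=vision.calibration(n);R=cv2.Rodrigues(np.array(c['rvec']))[0]
    v,u=np.mgrid[:480,:640]
    P=np.stack([(u-c['cx'])/c['fx']*d,(v-c['cy'])/c['fy']*d,d],-1)
    W=(P-np.array(c['tvec']).ravel())@R
    W[d==0]=np.nan
    return W
E
python3 - <<'E'
from h import *
for n in('top','side'):
    im,d=grab(n,n+'0.png'); np.savez(n+'0.npz',im=im,W=cloud(n,d))
print(ctrl.get_obs(), ctrl.tcp_to_tips)
E
```

```text
{'t': 0.1, 'q': array([ 1.13402424e+00,  5.33348365e-02,  1.61416940e+00, -4.04703905e-07,
        1.47597079e+00, -1.19013178e-01]), 'dq': array([-1.04671750e-03, -7.15510050e-04, -4.55420544e-03,  7.72318778e-05,
        1.78051934e-03, -1.93114848e-05]), 'effort': array([-2.71540239e-04, -3.94905531e+01, -3.71363139e+01, -1.46909210e-04,
        4.01093755e-03, -1.51775527e-05]), 'tool_pos': array([0.19506002, 0.59323423, 0.25215104]), 'tool_rot': array([-4.96955355e-01, -3.10151412e+00,  2.84309140e-03]), 'contact_force': array([ 0.02891423, -0.14243745,  0.51988351]), 'wrist_torque': array([-0.0026634 ,  0.00188917,  0.00678575]), 'opening': 0.08564473463067951} 0.022
```

View pics/top0.png

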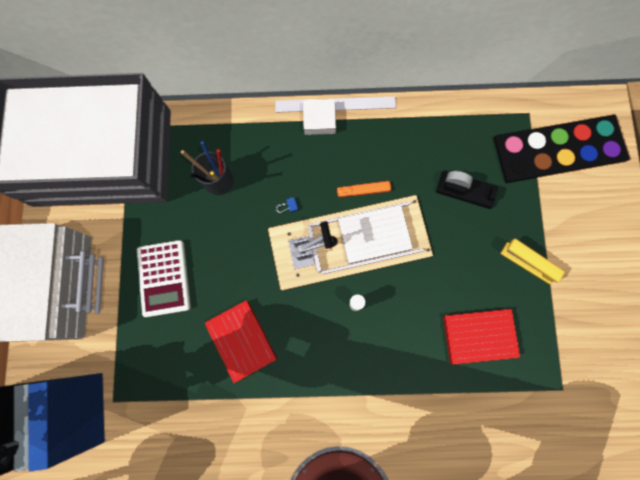

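View pics/side0.png

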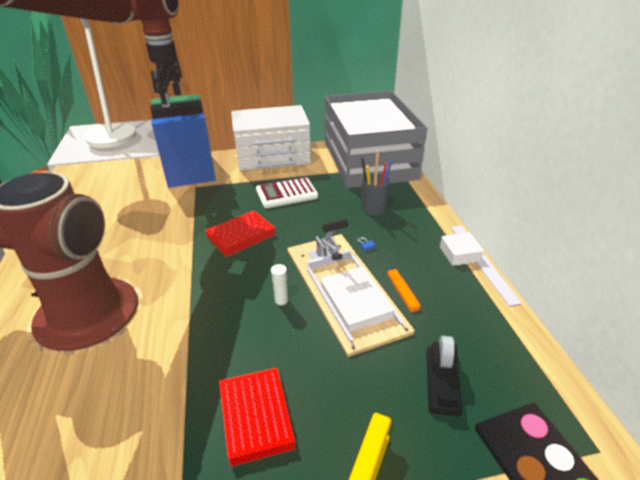

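Run:
```python
from h import *
D=np.load('top0.npz');W=D['W'];im=D['im'].astype(int)
for uv in [(268,228),(417,196),(432,257),(282,290),(328,240),(357,302),(404,207),(412,250)]:
    print(uv,np.round(W[uv[1],uv[0]],4))
m=np.zeros((480,640),bool);m[190:296,262:440]=1
m&=(im[...,0]>110)&(W[...,2]<0.06)&(W[...,2]>0.004)
P=W[m];n,l,s=cv2.connectedComponentsWithStats(m.astype(np.uint8));k=1+np.argmax(s[1:,4]);P=W[l==k]
r=cv2.minAreaRect((P[:,:2]*1000).astype(np.float32));print('bed',r,np.round(cv2.boxPoints(r)),s[k])
c=np.array(r[0])/1000
B=cv2.boxPoints(r)/1000
e=[B[1]-B[0],B[2]-B[1]];e=max(e,key=np.linalg.norm);e/=np.linalg.norm(e);e*=np.sign(e[1])
ex=np.array([e[1],-e[0]])
o=c+0.010*e  # bed spans -190..170 => centre at y=-10
print('origin',o,'ydir',e,'yaw',np.arctan2(e[1],e[0]))
L=np.stack([(W[...,:2]-o)@ex,(W[...,:2]-o)@e,W[...,2]],-1)
white=(im.min(-1)>190)&(abs(L[...,0])<.07)&(abs(L[...,1])<.2)&(L[...,2]>.028)&(L[...,2]<.046)
q=L[white];print('pad',np.percentile(q,[1,50,99],axis=0),len(q))
hi=(abs(L[...,0])<.07)&(abs(L[...,1])<.2)&(L[...,2]>.12);print('grip',np.nanmean(L[hi],0),hi.sum())
g=L[290:312,345:368].reshape(-1,3);g=g[g[:,2]>.07];print('glue',g.mean(0),len(g))
np.savez('press.npz',o=o,e=e,ex=ex)
```

```text
(268, 228) [ 0.6074  0.149  -0.0007]
(417, 196) [ 0.6759 -0.2104 -0.0034]
(432, 257) [ 0.5251 -0.2343  0.0043]
(282, 290) [0.4582 0.1162 0.004 ]
(328, 240) [0.5434 0.0051 0.1504]
(357, 302) [ 0.42   -0.0518  0.0929]
(404, 207) [ 0.6464 -0.1758  0.0083]
(412, 250) [ 0.5413 -0.1872  0.0145]Traceback (most recent call last):
  File "<stdin>", line 7, in <module>
ValueError: too many values to unpack (expected 3)
```

```bash
cat > m.py <<'E'
from h import *
D=np.load('top0.npz');W=D['W'];im=D['im'].astype(int)
m=np.zeros((480,640),bool);m[190:296,262:440]=1
m&=(im[...,0]>110)&(W[...,2]<0.06)&(W[...,2]>0.004)
n,l,s,_=cv2.connectedComponentsWithStats(m.astype(np.uint8));k=1+np.argmax(s[1:,4]);P=W[l==k]
r=cv2.minAreaRect((P[:,:2]*1000).astype(np.float32));print('bed',r,s[k])
c=np.array(r[0])/1000
B=cv2.boxPoints(r)/1000
e=[B[1]-B[0],B[2]-B[1]];e=max(e,key=np.linalg.norm);e/=np.linalg.norm(e);e*=np.sign(e[1])
ex=np.array([e[1],-e[0]])
o=c+0.010*e  # bed spans -190..170 => centre at y=-10
print('origin',o,'ydir',e,'yaw',np.arctan2(e[1],e[0]))
L=np.stack([(W[...,:2]-o)@ex,(W[...,:2]-o)@e,W[...,2]],-1)
white=(im.min(-1)>190)&(abs(L[...,0])<.07)&(abs(L[...,1])<.2)&(L[...,2]>.028)&(L[...,2]<.046)
q=L[white];print('pad',np.percentile(q,[1,50,99],axis=0),len(q))
hi=(abs(L[...,0])<.07)&(abs(L[...,1])<.2)&(L[...,2]>.12);print('grip',np.nanmean(L[hi],0),hi.sum())
g=L[290:312,345:368].reshape(-1,3);g=g[g[:,2]>.07];print('glue',g.mean(0),len(g))
np.savez('press.npz',o=o,e=e,ex=ex)
E
python3 m.py
```

```text
bed ((567.4551391601562, -43.37493896484375), (153.7780303955078, 363.083251953125), 11.17278003692627) [ 269  196  164   94 9059]
origin [ 0.56551746 -0.03356447] ydir [-0.1937683   0.98104733] yaw 1.7657982
pad [[-0.05171331 -0.14128215  0.03151137]
 [-0.0052456  -0.07266874  0.03670535]
 [ 0.05106668  0.07540095  0.04130613]] 2743
grip [-0.00206927  0.04402382  0.14628976] 265
glue [-0.14662212  0.00958655  0.09091779] 172
```

Emit:
jog_arm(
  deltas=[
    [0,0,0.1175,0,0,0,0],
    [0,0,0.1175,0,0,0,0],
    [0,0,0.1175,0,0,0,0],
    [0,0,0.1175,0,0,0,0],
    [0,0,0.1175,0,0,0,0],
    [0,0,0.1175,0,0,0,0],
    [0,0,0.1175,0,0,0,0],
    [0,0,0.1175,0,0,0,0],
    [0,0,0.1175,0,0,0,0],
    [0,0,0,0,0,0,0],
  ],
)

```text
t: 0.93
tool_pos: [0.1952, 0.5934, 0.2526]
tool_rot: [1.996, 2.426, -0.002]
contact_force: [0.8, -0.4, 0.0]
opening: 0.0002
```

Emit:
jog_arm(
  deltas=[
    [0,0,0,-3.65,1.01,0,0],
    [0,0,0,-3.65,1.01,0,0],
    [0,0,0,-3.65,1.01,0,0],
    [0,0,0,-3.65,1.01,0,0],
    [0,0,0,-3.65,1.01,0,0],
    [0,0,0,-3.65,1.01,0,0],
    [0,0,0,-3.65,1.01,0,0],
    [0,0,0,-3.65,1.01,0,0],
    [0,0,0,-3.65,1.01,0,0],
    [0,0,0,-3.65,1.01,0,0],
    [0,0,0,-3.65,1.01,0,0],
    [0,0,0,-3.65,1.01,0,0],
  ],
)

```text
t: 1.93
tool_pos: [0.3995, 0.1858, 0.2532]
tool_rot: [1.99, 2.431, 0.001]
contact_force: [1.0, 1.1, 0.2]
opening: -0.0003
```

Emit:
jog_arm(
  deltas=[
    [0,0,0,-3.65,1.01,0,0],
    [0,0,0,-3.65,1.01,0,0],
    [0,0,0,-3.65,1.01,0,0],
    [0,0,0,-3.65,1.01,0,0],
    [0,0,0,-3.65,1.01,0,0],
    [0,0,0,-3.65,1.01,0,0],
    [0,0,0,-3.65,1.01,0,0],
    [0,0,0,-3.65,1.01,0,0],
    [0,0,0,-3.65,1.01,0,0],
    [0,0,0,-3.65,1.01,0,0],
    [0,0,0,-3.65,1.01,0,0],
    [0,0,0,-3.65,1.01,0,0],
  ],
)

```text
t: 2.93
tool_pos: [0.6036, -0.2203, 0.2527]
tool_rot: [-1.99, -2.43, 0.0]
contact_force: [0.6, 0.0, 0.1]
opening: 0.0
```

Emit:
jog_arm(
  deltas=[
    [0,0,0,0,0,0,0],
    [0,0,0,0,0,0,0],
    [0,0,0,0,0,0,0],
  ],
)

```text
t: 3.18
tool_pos: [0.6029, -0.2183, 0.2526]
tool_rot: [-1.991, -2.428, -0.0]
contact_force: [-0.1, -0.2, -0.1]
opening: -0.0
```

Emit:
jog_arm(
  deltas=[
    [0,0,0,0,0,3,0],
    [0,0,0,0,0,3,0],
    [0,0,0,0,0,3,0],
    [0,0,0,0,0,3,0],
    [0,0,0,0,0,3,0],
    [0,0,0,0,0,3,0],
    [0,0,0,0,0,2,0],
    [0,0,0,0,0,1,0],
    [0,0,0,0,0,0,0],
    [0,0,0,0,0,0,0],
  ],
)

```text
t: 4.02
tool_pos: [0.6034, -0.2178, 0.044]
tool_rot: [1.992, 2.429, 0.0]
contact_force: [-0.0, -0.3, 0.5]
opening: -0.0004
```

Run:
```python
from h import *
im,d=grab('side')
cv2.imwrite('pics/side1.png',cv2.resize(im[200:380,260:500,::-1],None,fx=3,fy=3,interpolation=cv2.INTER_CUBIC))
p=np.load('press.npz');o=ctrl.get_obs();t=o['tool_pos'];v=t[:2]-p['o'];print(v@p['ex'],v@p['e'],t[2],o['contact_force'])
```

```text
0.0022538873734365104 -0.1889074617624265 0.04530591712328169 [ 0.78803394 -0.53456294  0.20934462]
```

View pics/side1.png

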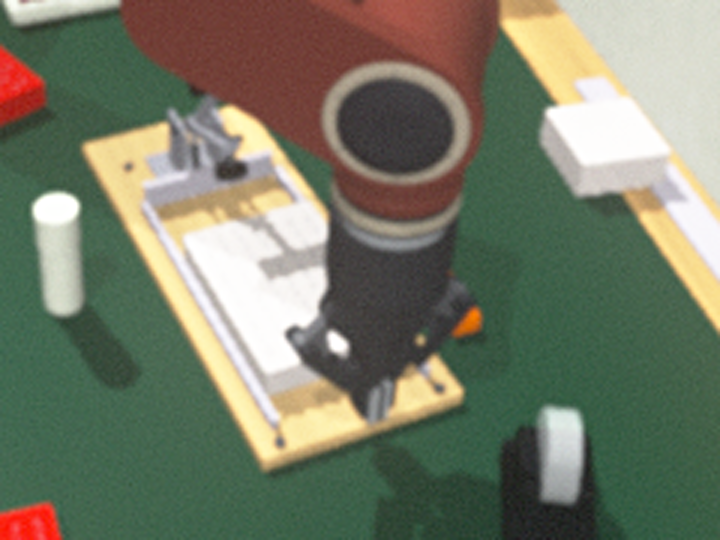

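Emit:
jog_arm(
  deltas=[
    [0,0,0,0,-0.2,0.4,0],
    [0,0,0,0.7,0,0,0],
    [0,0,0,0.7,0,0,0],
    [0,0,0,0.7,0,0,0],
    [0,0,0,0.7,0,0,0],
    [0,0,0,0.7,0,0,0],
    [0,0,0,0.7,0,0,0],
    [0,0,0,0.7,0,0,0],
    [0,0,0,0.7,0,0,0],
    [0,0,0,0.7,0,0,0],
    [0,0,0,0.7,0,0,0],
  ],
)

```text
t: 4.98
tool_pos: [0.5877, -0.1498, 0.0395]
tool_rot: [1.994, 2.427, -0.0]
contact_force: [0.4, -1.9, 0.6]
opening: 0.0001
```

Emit:
jog_arm(
  deltas=[
    [0,0,0,0.4,0,0,0],
    [0,0,0,0.4,0,0,0],
    [0,0,0,0.4,0,0,0],
    [0,0,0,0.2,0,0,0],
    [0,0,0,0.2,0,0,0],
    [0,0,0,0.2,0,0,0],
    [0,0,0,0,0,0,0],
  ],
)

```text
t: 5.57
tool_pos: [0.5842, -0.1323, 0.0393]
tool_rot: [-1.994, -2.427, -0.0]
contact_force: [0.9, -0.5, 0.6]
opening: 0.0004
```

```bash
cat > st.py <<'E'
from h import *
p=np.load('press.npz');o=ctrl.get_obs();t=o['tool_pos'];v=t[:2]-p['o'];f=o['contact_force']
print('x %.4f y %.4f z %.4f'%(v@p['ex'],v@p['e'],t[2]),'f along y',f[:2]@p['e'],f,o['t'])
E
python3 st.py
```

```text
x -0.0008 y -0.1005 z 0.0393 f along y -0.629233873350357 [ 0.89720222 -0.46418202  0.59628223] 5.5667
```

Emit:
jog_arm(
  deltas=[
    [0,0,0,0.2,0,0,0],
    [0,0,0,0.2,0,0,0],
    [0,0,0,0.2,0,0,0],
    [0,0,0,0.2,0,0,0],
  ],
)

```text
t: 5.9
tool_pos: [0.5826, -0.1246, 0.0393]
tool_rot: [1.994, 2.427, -0.0]
contact_force: [0.8, -1.9, 1.0]
opening: -0.0003
```

Emit:
jog_arm(
  deltas=[
    [0,0,0,0.2,0,0,0],
  ],
)

```text
t: 5.98
tool_pos: [0.5822, -0.1226, 0.0393]
tool_rot: [-1.994, -2.428, 0.0]
contact_force: [0.7, -1.4, 1.0]
opening: -0.0002
```

Emit:
jog_arm(
  deltas=[
    [0,0,0,0.1,0,0,0],
    [0,0,0,0.1,0,0,0],
  ],
)

```text
t: 6.15
tool_pos: [0.5818, -0.1207, 0.0393]
tool_rot: [-1.994, -2.428, 0.0]
contact_force: [1.0, -3.3, 0.9]
opening: 0.0002
```

```bash
python3 st.py
```

```text
x -0.0009 y -0.0886 z 0.0393 f along y -3.4410616772028395 [ 0.98193756 -3.31359477  0.89016559] 6.15
```

Emit:
jog_arm(
  deltas=[
    [0,0,0,0.1,0,0,0],
    [0,0,0,0,0,0,0],
  ],
)

```text
t: 6.32
tool_pos: [0.5816, -0.12, 0.0393]
tool_rot: [1.993, 2.428, -0.001]
contact_force: [-0.5, -2.6, 0.8]
opening: -0.0
```

Emit:
jog_arm(
  deltas=[
    [0,0,0,0.1,0,0,0],
    [0,0,0,0,0,0,0],
  ],
)

```text
t: 6.48
tool_pos: [0.5815, -0.1199, 0.0393]
tool_rot: [1.993, 2.427, -0.003]
contact_force: [0.2, -6.7, 0.1]
opening: 0.0001
```

Emit:
jog_arm(
  deltas=[
    [0,0,0,0.1,0,0,0],
    [0,0,0,0,0,0,0],
  ],
)

```text
t: 6.65
tool_pos: [0.5815, -0.1199, 0.0395]
tool_rot: [1.992, 2.425, -0.004]
contact_force: [0.5, -9.5, -1.9]
opening: -0.0
```

Emit:
jog_arm(
  deltas=[
    [0,0,0,0,0,0,0],
    [0,0,0,-0.5,0,0,0],
    [0,0,0,-1.5,0,0,0],
    [0,0,0,-2,0,0,0],
    [0,0,0,-2,0,-2,0],
    [0,0,0,-2,0,-3,0],
    [0,0,0,0,0,-3,0],
    [0,0,0,0,0,-3,0],
    [0,0,0,0,0,-0.5,0],
    [0,0,0,0,0,0,0],
    [0,0,0,0,0,0,0],
  ],
)

```text
t: 7.57
tool_pos: [0.5966, -0.1965, 0.1538]
tool_rot: [-1.994, -2.427, -0.0]
contact_force: [-0.1, -0.1, -1.3]
opening: -0.0001
```

```bash
python3 st.py
python3 - <<'E'
from h import *
im,d=grab('side');im2,d2=grab('top')
a=cv2.resize(im[220:360,270:430,::-1],None,fx=2.5,fy=2.5,interpolation=cv2.INTER_CUBIC)
b=cv2.resize(im2[190:330,260:420,::-1],None,fx=2.5,fy=2.5,interpolation=cv2.INTER_CUBIC)
cv2.imwrite('pics/c2.png',np.hstack([a,b]))
E
```

```text
x -0.0011 y -0.1658 z 0.1538 f along y -0.07863476731502082 [-0.1171996  -0.10330218 -1.34552026] 7.5667
```

View pics/c2.png

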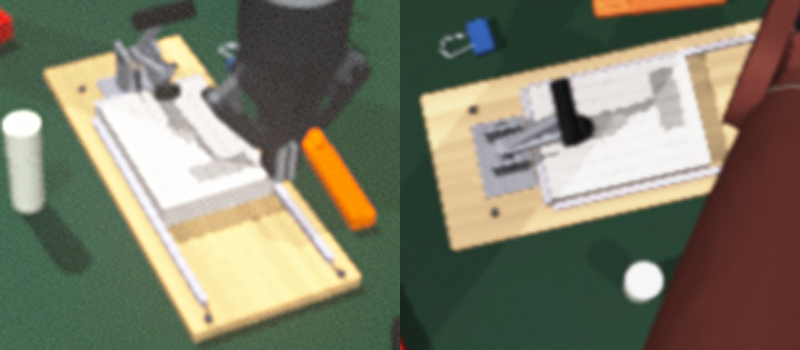

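Emit:
jog_arm(
  deltas=[
    [0,0,0,1,0,0.5,0],
    [0,0,0,2.5,0,0,0],
    [0,0,0,3,0,0,0],
    [0,0,0,3,0,0,0],
    [0,0,0,3,0,0,0],
    [0,0,0,2.5,0,0,0],
    [0,0,0,1,0,0,0],
    [0,0,0,0,0,0,0],
    [0,0,0,0,0,0,0],
  ],
)

```text
t: 8.42
tool_pos: [0.5652, -0.0391, 0.1483]
tool_rot: [-1.992, -2.428, 0.002]
contact_force: [0.4, 0.4, -0.1]
opening: -0.0001
```

Emit:
jog_arm(
  deltas=[
    [0,0,0,0.5,0,0,0],
    [0,0,0,0.5,0,0,0],
    [0,0,0,0.5,0,0,0],
    [0,0,0,0.5,0,0,0],
    [0,0,0,0.5,0,0,0],
    [0,0,0,0.5,0,0,0],
    [0,0,0,0.5,0,0,0],
  ],
)

```text
t: 9.0
tool_pos: [0.5595, -0.0057, 0.1502]
tool_rot: [1.992, 2.425, -0.001]
contact_force: [1.0, -4.6, 3.0]
opening: -0.0
```

```bash
python3 st.py
```

```text
x -0.0005 y 0.0285 z 0.1502 f along y -4.728712611107453 [ 1.0474045  -4.61319111  3.03172573] 9.0
```

Emit:
jog_arm(
  deltas=[
    [0,0,0,0.6,0,0,0],
    [0,0,0,0.6,0,0,0],
    [0,0,0,0.6,0,0,0],
    [0,0,0,0.6,0,0,0],
    [0,0,0,0.6,0,0,0],
  ],
)

```text
t: 9.42
tool_pos: [0.5527, 0.0253, 0.149]
tool_rot: [-1.993, -2.427, -0.0]
contact_force: [0.7, -0.7, 0.1]
opening: -0.0
```

Emit:
jog_arm(
  deltas=[
    [0,0,0,0.6,0,0,0],
    [0,0,0,0.6,0,0,0],
    [0,0,0,0.6,0,0,0],
    [0,0,0,0.6,0,0,0],
    [0,0,0,0.6,0,0,0],
    [0,0,0,0.2,0,0,0],
    [0,0,0,0,0,0,0],
    [0,0,0,0,0,0,0],
    [0,0,0,0,0,0,0],
  ],
)

```text
t: 10.17
tool_pos: [0.5469, 0.0556, 0.1493]
tool_rot: [1.994, 2.427, -0.0]
contact_force: [-0.1, 0.4, 1.0]
opening: 0.0003
```

```bash
python3 st.py
python3 - <<'E'
from h import *
im,d=grab('side')
cv2.imwrite('pics/c3.png',cv2.resize(im[200:350,270:430,::-1],None,fx=3,fy=3,interpolation=cv2.INTER_CUBIC))
E
```

```text
x -0.0009 y 0.0911 z 0.1493 f along y 0.40868137775674906 [-0.05183429  0.40633874  0.9933131 ] 10.1667
```

View pics/c3.png

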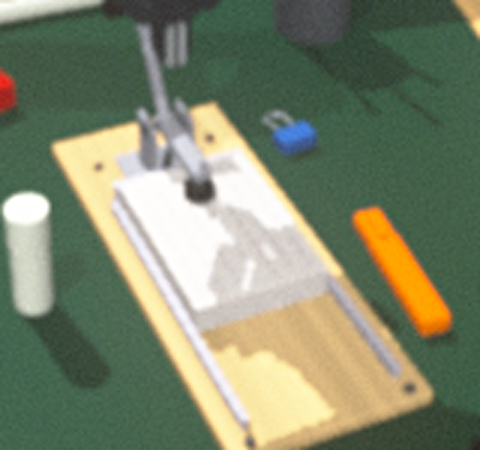

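The handle has snapped over (rod now leans to +y at (150,50)) and the foot sits on the pad at (200,188). I'll back off and take a last look.

Emit:
jog_arm(
  deltas=[
    [0,0,0,-1,0,0,0],
    [0,0,0,-2,0,0,0],
    [0,0,0,-2,0,-1,0],
    [0,0,0,-2,0,-3,0],
    [0,0,0,-3,0,-3,0],
    [0,0,0,-3,0,-3,0],
    [0,0,0,-3,0,-2,0],
    [0,0,0,-3,0,0,0],
    [0,0,0,-3,0,0,0],
    [0,0,0,-3,0,0,0],
    [0,0,0,-2,0,0,0],
    [0,0,0,0,0,0,0],
  ],
)

```text
t: 11.22
tool_pos: [0.599, -0.2128, 0.2679]
tool_rot: [1.999, 2.422, -0.002]
contact_force: [-0.8, 0.1, -0.2]
opening: -0.0003
```

Emit:
jog_arm(
  deltas=[
    [0,0,0,0,0,0,0],
    [0,0,0,0,0,0,0],
    [0,0,0,0,0,0,0],
    [0,0,0,0,0,0,0],
  ],
)

```text
t: 11.55
tool_pos: [0.5991, -0.2072, 0.2683]
tool_rot: [-1.993, -2.429, -0.0]
contact_force: [-0.1, 0.7, -0.4]
opening: -0.0001
```

```bash
python3 st.py
python3 - <<'E'
from h import *
im,d=grab('side');im2,d2=grab('top');W=cloud('top',d2);p=np.load('press.npz')
L=np.stack([(W[...,:2]-p['o'])@p['ex'],(W[...,:2]-p['o'])@p['e'],W[...,2]],-1)
hi=(abs(L[...,0])<.05)&(L[...,1]>.0)&(L[...,1]<.19)&(L[...,2]>.125)&(L[...,2]<.17);print('grip',np.nanmean(L[hi],0),hi.sum())
w=(im2.min(-1)>170)&(abs(L[...,0])<.05)&(abs(L[...,1])<.2)&(L[...,2]>.03)&(L[...,2]<.045);print('pad near end',np.percentile(L[w][:,1],[1,3]))
a=cv2.resize(im[190:330,270:430,::-1],None,fx=2.5,fy=2.5,interpolation=cv2.INTER_CUBIC)
b=cv2.resize(im2[190:330,240:400,::-1],None,fx=2.5,fy=2.5,interpolation=cv2.INTER_CUBIC)
cv2.imwrite('pics/c4.png',np.hstack([a,b]))
E
```

```text
x -0.0007 y -0.1768 z 0.2683 f along y 0.6723268685018333 [-0.1406789   0.6575297  -0.42892093] 11.55
grip [-0.00229081  0.15554335  0.14703506] 253
pad near end [-0.07663987 -0.07398873]
```

View pics/c4.png

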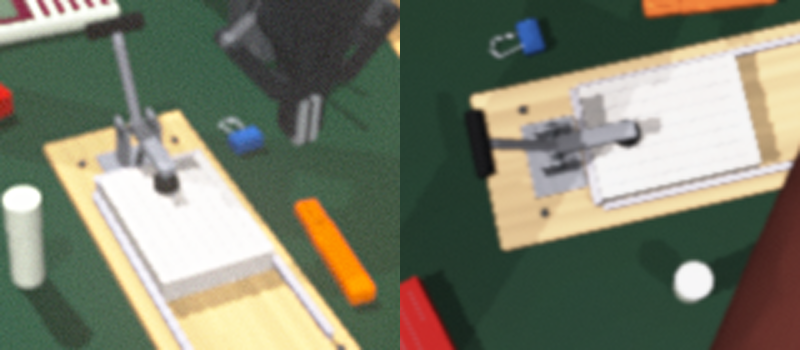

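The grip is at y = +156 mm (clamped), the pad's near end is at about -77 mm (flush), the foot is on the pad and the arm is clear.

```bash
python3 -c "
from station import ctrl
print(ctrl.finish_job())"
```

```text
the job is handed in; nothing more can be done
None
```

With the fingers shut, I pushed the pad along the bed until it stalled against the stop, where the push force rose to about 9.5 N with no further travel. I then backed off, pushed the handle's grip past upright so it snapped over by itself, withdrew the arm and handed the job in at about 11.7 s.

My last checks agreed with each other:
- **Pad:** its near end measured at about y = -77 mm of the press, against -78 mm expected when flush.
- **Handle:** the grip was at y = +156 mm and 147 mm high, on its clamped side (157 and 142 mm expected).
- **Foot:** it is seen resting on the pad. I could not measure its contact force directly.
- **Surroundings:** in the last two cropped views, the glue stick, highlighter and binder clip looked unmoved. The other bystanders were not fully in those views, but the arm never touched down near them. The arm was clear, with contact force at noise level (under 1 N).

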